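Clear the drip tray and hang the basket of springs to dry

TASK

One spring has been left standing in the drip tray of the drying stand, where the basket has to hang: take it out first and set it down in the blue tote, without dropping it from a height. Then carry the wire basket with its two springs, upright and without losing them, to the drying stand and hang it by its handle bar over both orange prongs, so that it rests in the hook and hangs still and free above the tray. Leave the wooden handles, the screwdriver and the carton where they are.

Things in the scene. Friction and masses are not known exactly. Their poses are not given: they have to be found in the camera images.
- spring: The stray spring to clear away: black steel barrel coil on a solid wooden core with flush ends, rigid; 74 mm tall, 56 mm across at the belly (half height), 44 mm at the flat ends, about 220 g. It stands on end in the tray, on the robot's side of the hook, partly under where the basket will hang. Origin: centre of its lower end; z along it, up at the start.
- spring_mid (a point): Middle of the stray spring, on its axis at half height (37 mm from either end), the place to grip. The prong tips overhang it from behind: 30 to 55 mm further back than its axis, about 165 mm above its top end. So lean the hand back from the stand (tilted 20 to 30 degrees, fingers pointing away from the robot) and lift the spring away towards the robot.
- stand: Drying stand, fixed: a steel drip tray (270 mm in x, from -120 to +150 mm; 190 mm in y; rim 16 mm high, floor 4 mm above the bench), a grey post at its back (x = +113 to +143 mm), and at the top a two-pronged orange hook. Origin: on the bench below the hook's seat; x from the prong tips back to the post, away from the robot; z up. Its top is 22 mm above the seat.
- stand_seat (a point): The hook's seat, 250 mm above the bench: midway between the prongs, where the axis of the basket's bar lies when hung. Axes as the stand. The prongs are round bars 8 mm thick along x, at y = -42 and +42 mm, each flat under the seat from x = -12 to +16 mm. Between them it is open: a hand that holds the bar's middle has room there for its fingers.
- prong_tip (a point): Midpoint between the two upturned prong tips (empty space), 30 mm before the seat (x = -30 mm); the tips end 20 mm above the seat. Behind the seat each prong steps up to 18 mm above it at x = +32 mm and runs level to the post. So the bar comes in from the tips' side, at least 30 mm above the seat, and is lowered between tip and step. Axes as the stand.
- basket: Steel wire basket on the bench, holding two springs: 160 mm in x, 144 mm in y, 80 mm high, open on top. Stiff fixed handle of 8 mm round bar: legs at y = -70 and +70 mm, a straight bar along y across the top. About 740 g with its springs. Origin: centre of its underside; z up. A half turn makes no difference. When hung, its underside is 40 mm above the bench.
- basket_bar (a point): Middle of the basket's handle bar, on the bar's axis, 210 mm above the basket's underside. A green sleeve 14 mm thick and 40 mm long covers the middle: grip it here from above, fingers closing along the basket's x. The bare bar on either side (20 to 60 mm from the middle) goes on the prongs. Axes as the basket.
- load_a: One of the two springs in the basket, the same as the stray spring; loose, standing on end, slightly lower than the basket's rim. Origin: centre of its lower end.
- load_a_mid (a point): Middle of spring load_a, on its axis at half height.
- load_b: The other spring in the basket, the same as load_a.
- load_b_mid (a point): Middle of spring load_b, on its axis at half height.
- tote: Blue plastic tote, open at the top, empty, fixed to the bench: 260 mm in x, 180 mm in y, 90 mm high, walls and floor 4 mm, its rim 6 mm wider all round. Origin: centre of its underside; z up.
- tote_in (a point): Centre of the tote's inner floor, 4 mm above the bench. Axes as the tote.
- handle_a: Bystander: wooden handle, a round stick 27 mm thick and 90 mm long, lying along its y axis. Loose, rolls easily. Origin: on the bench below its middle at the start.
- handle_b: Bystander: a second wooden handle like handle_a.
- driver: Bystander: red and black cordless screwdriver lying on its side, about 205 mm in x (tip to +x), 160 mm in y, 54 mm high. Origin: on the bench roughly below its middle.
- carton: Bystander: closed brown cardboard carton, 130 mm in x, 160 mm in y, 90 mm high. Origin: centre of its underside.
Mind the look-alikes: they are no part of the job. Leave any purple or red look-alike of the spring alone.

How it is judged:
By the outcome, as a careful person would: the job done as asked, in the order asked, and still so for the second after the job is handed in, with the robot touching nothing.
It also fails if it takes over 64 s, if anything falls off the work surface, if the arm or the gripper's body presses on something with over 40 N, if the wrist force passes 120 N, or if a joint passes its speed limit or range.

ROBOT

A 6-joint arm with a two-finger parallel gripper is mounted at the origin on the work surface. World frame = base frame: x ahead of the robot, y to its left, z up, the work surface at z = 0. Lengths are in m, angles in rad, forces in N, time in s.
With the tool pointing down it reaches from about 0.35 to 0.775 m from the base axis. Payload 7.3 kg.
Tool frame: the origin (TCP) lies midway between the tips of the shut fingers; the grasp point (between the pads) lies 19 mm behind it (tcp_to_grasp is the distance from the TCP to the grasp point, in m); z points along the fingers, y is the line along which they close (so a half turn about z gives the same grasp; the last joint's range is limited). The gripper opens to 92 mm and grips with 3 to 60 N. Pads are 19 mm wide; open, the fingers measure 130 mm over their backs; the gripper's body (75 mm by 190 mm) begins 47 mm behind the grasp point.
Start: joints at [-1.406, 0.342, 1.524, -0, 1.275, -0.146], TCP at [0.161, -0.5, 0.227] pointing down, gripper open.
Joint ranges: [-2.53, 2.53], [-0.77, 2.02], [0.04, 2.7], [-1, 4.14], [0.28, 2.66], [-3.11, 3.11]. Speed limits (rad/s): [2.57, 2.57, 3.14, 3.14, 3.14, 3.14].

INTERFACE

Orientations are given as [roll, pitch, yaw] about the fixed x, y, z axes, in that order (R = Rz(yaw) Ry(pitch) Rx(roll)).
In Python, from cell import observe, read_camera, calibration, hand_in, tcp_to_grasp gives the robot as it stands.
- The arm moves only by the tool send_rows, never from a script. Its argument "targets" is a list of rows, each a list of 5 numbers: the opening, from 0 (shut) to 1 (fully open), then the shift along the world's x, y, z in m, then the turn about the world's z in rad. A call has 1 to 5 rows; each row shifts and turns the commanded pose from where the row before left it; what a row does not reach is not made up. A row lasts 1/10 s, in which the tool goes at most 50 mm and 8.59 degrees, less where a joint would pass 70% of its speed; a pose out of reach is approached as far as the arm can. A call is refused whole if a number of a shift passes 0.05 or a number of a turn 0.15, either way. A call with a gripper value outside its range is refused whole. The fingers move at their own pace and stop on an object; "grip_force" is the grip in N (left out, the last holds). Time passes only in rows, so rows that do not move let the fingers close. It gives the time, the measured TCP pose, the force, the opening and the grip force at its end, in the units of the state.
- observe(): the state, without advancing time (a new reading comes with each control period).
- read_camera(name): name is "side" or "top"; returns (picture, depth): 480x640x3 uint8, red, green, blue; 480x640 float32, m along the optical axis (not along the pixel's ray), 0 where there is no reading.
- calibration(name): a dict with "intrinsics" (3x3 intrinsics, pixels), "k1" (the pictures are not rectified: a ray, as slopes to the right and down, at radius r is drawn at 1 + k1 r^2 times it, then the intrinsics apply), "world_to_cam" (4x4, takes a point from world to camera coordinates). Camera axes: x right, y up, looking along -z (the intrinsics and any distortion apply to the point x, -y, -z); pixel columns grow to the right and rows downward; lengths in m; the calibration is good to about 2 mm. A picture is of the moment at which its call begins. calibration takes no time and is no camera call.
- hand_in(): hands the job in; it is judged then, once.
The state is a dict: "time": time; "qpos": joint angles; "qvel": joint speeds; "joint_efforts": joint torques, N m; "tool_pos": TCP position; "tool_rot": TCP orientation; "contact_force": force on the tool from outside, world axes, zero at the start; "torque": the same for the moment, N m; "opening": finger opening in m; "grip_force": force on a finger pad.
Only numpy, scipy, OpenCV 4.12 (cv2) and the standard library are available. Lean on these libraries where they do the work, as an engineer would, in place of code of your own. Each camera call takes 0.05 s, during which the arm holds its last target. There are 200 camera calls.

## Working session

There is one attempt and no reset: what is moved stays moved. The work goes in short steps, Python scripts to look and compute and a tool call to move; the robot and the scene stay as the last step left them, time stands still between calls to the robot, and variables do not carry over. Pictures are saved under pics/ and viewed, at most 10 in all, crops included, and the job is handed in when it is done.

Besides the shell and the picture viewer there is one more tool, called as name([rows], argument=value, ...), one row to a line, values as JSON. send_rows: Moves the arm, as the interface text tells. Its arguments: {"type":"object","properties":{"targets":{"type":"array","items":{"type":"array","items":{"type":"number"}}},"grip_force":{"type":"number"}},"required":["targets"]}

```bash
ls; mkdir -p pics; python3 - <<'E'
from cell import *
import cv2,numpy as np
for n in("top","side"):
    p,d=read_camera(n); np.savez(f"pics/{n}0.npz",p=p,d=d); cv2.imwrite(f"pics/{n}0.png",p[...,::-1])
    c=calibration(n); print(n,c)
print(observe(),tcp_to_grasp)
E
```

```text
pics
top {'intrinsics': array([[437.62677952,   0.        , 325.18648432],
       [  0.        , 437.62677952, 242.28950514],
       [  0.        ,   0.        ,   1.        ]]), 'k1': -0.030611192254337068, 'world_to_cam': array([[-1.29960221e-02, -9.99651426e-01,  2.29810637e-02,
         6.80308773e-04],
       [ 9.96354672e-01, -1.10084194e-02,  8.45942234e-02,
        -5.57106564e-01],
       [-8.43117509e-02,  2.39966786e-02,  9.96150434e-01,
        -1.06088381e+00],
       [ 0.00000000e+00,  0.00000000e+00,  0.00000000e+00,
         1.00000000e+00]])}
side {'intrinsics': array([[607.53329647,   0.        , 315.17902959],
       [  0.        , 607.53329647, 234.25165722],
       [  0.        ,   0.        ,   1.        ]]), 'k1': 0.031212791833910628, 'world_to_cam': array([[ 0.78566007, -0.6186367 ,  0.00518488, -0.43825429],
       [ 0.4368404 ,  0.56067681,  0.70342873, -0.36216239],
       [-0.43807388, -0.5503909 ,  0.71074689, -1.45694494],
       [ 0.        ,  0.        ,  0.        ,  1.        ]])}
{'time': 0.1, 'qpos': array([-1.40601002e+00,  3.42657279e-01,  1.52491361e+00,  7.15367896e-06,
        1.27537291e+00, -1.46019911e-01]), 'qvel': array([-8.55561811e-05, -1.71090908e-03, -4.71347352e-03,  9.63071627e-04,
       -2.01425404e-03, -1.10364271e-04]), 'joint_efforts': array([ 1.78805050e-03, -4.32003558e+01, -2.44694084e+01,  7.18938396e-02,
        5.26108558e-02, -5.86471697e-05]), 'tool_pos': array([ 0.16051397, -0.49949168,  0.226115  ]), 'tool_rot': array([-3.14025688e+00, -2.03362009e-04,  3.10803993e-01]), 'contact_force': array([ 0.87292595, -0.39128623, -0.45879291]), 'torque': array([-0.0052695 ,  0.01686868, -0.00063231]), 'grip_force': 0.0, 'opening': 0.0917924646312572} 0.0188
```

View pics/top0.png

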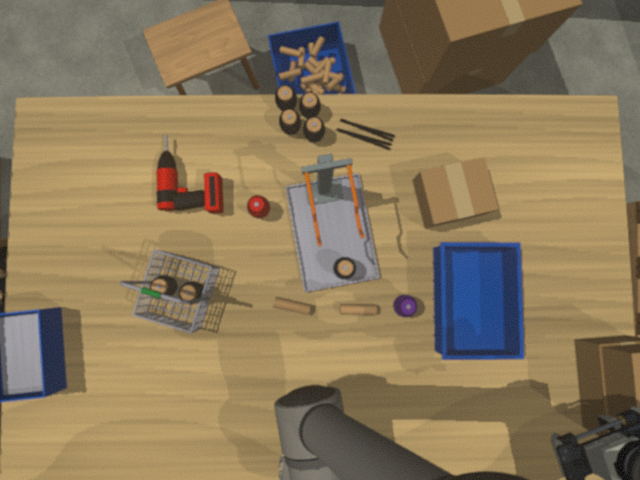

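View pics/side0.png

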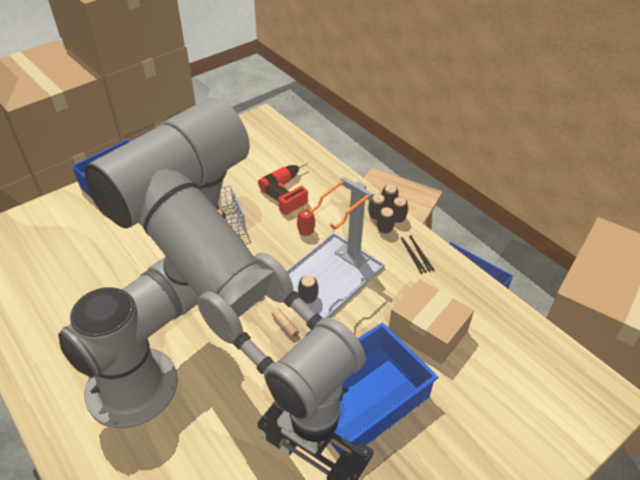

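```bash
cat > h.py <<'E'
import numpy as np,cv2
from cell import *
def load(n,k): z=np.load(f"pics/{n}{k}.npz"); return z['p'],z['d']
def shot(n,k):
    p,d=read_camera(n); np.savez(f"pics/{n}{k}.npz",p=p,d=d); return p,d
def slopes(c,uv):
    K=c['intrinsics']; D=np.array([c['k1'],0,0,0,0.])
    return cv2.undistortPoints(np.float64(uv).reshape(-1,1,2),K,D).reshape(-1,2)
def ray(n,uv):
    c=calibration(n); T=c['world_to_cam']; s=slopes(c,uv)
    d=np.c_[s[:,0],-s[:,1],-np.ones(len(s))]@T[:3,:3]
    return -T[:3,:3].T@T[:3,3], d
def plane(n,uv,z):
    o,d=ray(n,uv); return o+d*((z-o[2])/d[:,2])[:,None]
def tri(a,b):   # pixel in top, pixel in side
    o1,d1=ray("top",[a]);o2,d2=ray("side",[b]);d1,d2=d1[0],d2[0]
    t=np.linalg.lstsq(np.c_[d1,-d2],o2-o1,rcond=None)[0]
    p,q=o1+t[0]*d1,o2+t[1]*d2
    return (p+q)/2,np.linalg.norm(p-q)
def cloud(n,d):
    v,u=np.mgrid[:480,:640]; o,r=ray(n,np.c_[u.ravel(),v.ravel()])
    return (o+r*d.reshape(-1,1)).reshape(480,640,3)
def proj(n,P):
    c=calibration(n);T=c['world_to_cam'];q=np.atleast_2d(P)@T[:3,:3].T+T[:3,3]
    s=np.c_[q[:,0]/-q[:,2],-q[:,1]/-q[:,2]]; s=s*(1+c['k1']*(s**2).sum(1))[:,None]
    K=c['intrinsics']; return s*K[0,0]+K[:2,2]
E
python3 - <<'E'
from h import *
np.set_printoptions(precision=4,suppress=True)
for n in("top","side"):
    p,d=load(n,0); C=cloud(n,d); h=cv2.cvtColor(p,cv2.COLOR_RGB2HSV)
    R,G,B=[p[...,i].astype(int) for i in range(3)]
    org=(h[...,0]>5)&(h[...,0]<15)&(h[...,1]>190)&(h[...,2]>120)
    grn=(h[...,0]>50)&(h[...,0]<75)&(h[...,1]>130)
    blue=(h[...,0]>105)&(h[...,0]<120)&(h[...,1]>170)
    print(n)
    for nm,m in(("org",org),("grn",grn),("blue",blue)):
        k,l,s,ce=cv2.connectedComponentsWithStats(m.astype(np.uint8))
        for i in range(1,k):
            if s[i,4]>25:
                pts=C[l==i]; ok=d[l==i]>0; print(nm,s[i],ce[i],pts[ok].min(0),pts[ok].max(0),np.median(pts[ok],0))
p,d=load("top",0);C=cloud("top",d)
for u,v in((345,267),(163,286),(190,292),(320,244),(361,235),(300,270),(125,284),(213,298)): print((u,v),C[v,u])
for q in(((345,267),0.078),): print(plane("top",[q[0]],q[1]))
cv2.imwrite("pics/c.png",cv2.vconcat([cv2.resize(p[150:310,270:430,::-1],(480,480),interpolation=cv2.INTER_CUBIC)]))
s,_=load("side",0)
a=cv2.resize(p[150:310,275:395,::-1],None,fx=3.5,fy=3.5,interpolation=cv2.INTER_CUBIC)
b=cv2.resize(s[170:330,285:395,::-1],None,fx=3.5,fy=3.5,interpolation=cv2.INTER_CUBIC)
cv2.imwrite("pics/crop1.png",cv2.hconcat([a,b]))
E
```

```text
top
org [350 176   8  32  52] [353.4615 191.5962] [ 0.6048 -0.0629  0.2648] [ 0.665  -0.0498  0.2721] [ 0.6355 -0.0555  0.2689]
org [306 178   7  27  47] [309.4894 191.2766] [0.6105 0.0243 0.2658] [0.6621 0.0355 0.2731] [0.6359 0.0281 0.269 ]
org [356 210   5  22  27] [357.7037 220.5185] [ 0.559  -0.0695  0.2433] [ 0.6002 -0.0617  0.2563] [ 0.5819 -0.066   0.247 ]
grn [142 289  17   8  62] [150.2419 292.2903] [0.4363 0.3346 0.2132] [0.4506 0.3685 0.2227] [0.4444 0.3506 0.2179]
blue [318  48  25  24 181] [332.8508  57.442 ] [ 1.378  -0.108  -0.7557] [ 1.4875 -0.0035 -0.7288] [ 1.454  -0.0787 -0.7431]
blue [440 244  65  97 438] [450.7671 280.8721] [ 0.3224 -0.4261  0.0024] [ 0.5445 -0.2704  0.0971] [ 0.4624 -0.2783  0.0907]
blue [506 244  14  15  44] [514.3409 247.5455] [ 0.5091 -0.4608  0.085 ] [ 0.5429 -0.4315  0.0941] [ 0.5398 -0.4551  0.0905]
blue [ 449  251   58   99 4589] [477.5831 300.1403] [ 0.2862 -0.4571 -0.003 ] [ 0.5323 -0.316   0.0197] [ 0.4078 -0.3887  0.0052]
blue [515 261   8  97 240] [519.5    309.8417] [ 0.2799 -0.4622  0.0849] [ 0.5023 -0.441   0.0962] [ 0.3878 -0.456   0.091 ]
blue [469 355  36   3  62] [486.1935 356.5   ] [ 0.2806 -0.4148  0.0866] [ 0.2861 -0.3319  0.0951] [ 0.2828 -0.3731  0.0915]
side
blue [ 339  361   79   80 2885] [372.1955 398.5598] [ 0.2854 -0.4637 -0.0072] [ 0.5323 -0.3239  0.0986] [ 0.4236 -0.3809  0.0049]
(345, 267) [ 0.4937 -0.0503  0.0803]
(163, 286) [0.4547 0.3721 0.0825]
(190, 292) [0.4401 0.3105 0.079 ]
(320, 244) [0.5329 0.0099 0.2723]
(361, 235) [ 0.5497 -0.0693  0.2676]
(300, 270) [0.4898 0.0577 0.0006]
(125, 284) [0.461  0.404  0.2131]
(213, 298) [0.4227 0.2748 0.0027]
[[ 0.4938 -0.0504  0.078 ]]
```

View pics/crop1.png

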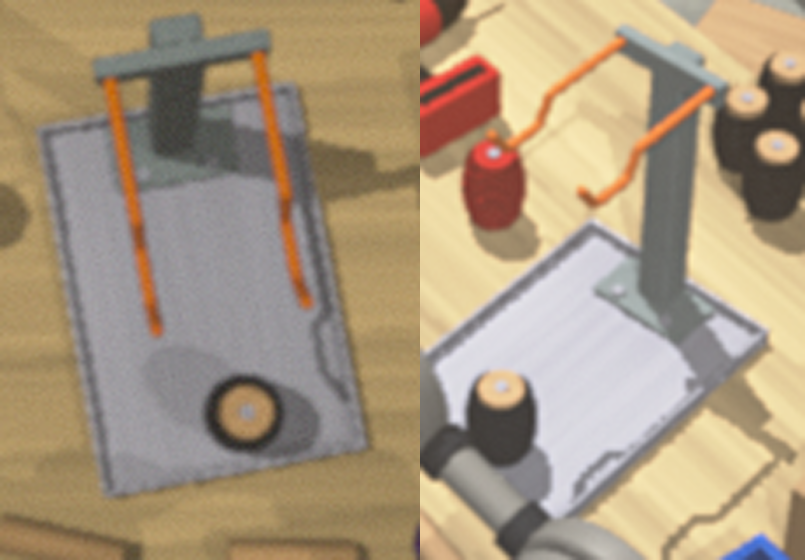

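```bash
python3 - <<'E'
from h import *
np.set_printoptions(precision=3,suppress=True)
t=np.array([.1605,-.4995,.226])
P=[]
for n in("top","side"):
    p,d=load(n,0); C=cloud(n,d)[d>0]; P.append(C)
P=np.concatenate(P); r=P-t
r=r[(abs(r[:,0])<.2)&(abs(r[:,1])<.2)&(P[:,2]>.12)]
c,s=np.cos(.311),np.sin(.311)
# tool axes roll pi: tool x=(c,s), y=(s,-c)
a=r[:,0]*c+r[:,1]*s; b=r[:,0]*s-r[:,1]*c
rad=r[:,:2]@np.array([.306,-.952])  # outward from base
tan=r[:,:2]@np.array([.952,.306])
for z in np.arange(-.02,.44,.03):
    m=(r[:,2]>z)&(r[:,2]<z+.03)
    if m.sum()>5: print(round(z,2),m.sum(),"tx",np.percentile(a[m],[1,99]),"ty",np.percentile(b[m],[1,99]),"rad",np.percentile(rad[m],[1,99]),"tan",np.percentile(tan[m],[1,99]))
E
```

```text
-0.02 55 tx [-0.012  0.012] ty [-0.06   0.053] rad [-0.06   0.053] tan [-0.012  0.012]
0.01 166 tx [-0.012  0.013] ty [-0.061  0.063] rad [-0.061  0.063] tan [-0.012  0.013]
0.04 92 tx [-0.037  0.036] ty [-0.087  0.062] rad [-0.087  0.062] tan [-0.037  0.036]
0.07 1857 tx [-0.037  0.038] ty [-0.093  0.081] rad [-0.093  0.081] tan [-0.037  0.038]
0.1 3757 tx [-0.035  0.036] ty [-0.094  0.094] rad [-0.094  0.094] tan [-0.035  0.036]
0.13 428 tx [-0.036  0.037] ty [-0.051  0.017] rad [-0.051  0.017] tan [-0.036  0.037]
0.16 1471 tx [-0.037  0.038] ty [-0.05   0.036] rad [-0.05   0.036] tan [-0.037  0.038]
0.19 831 tx [-0.039  0.038] ty [-0.039  0.039] rad [-0.039  0.039] tan [-0.039  0.038]
0.22 360 tx [-0.037  0.035] ty [-0.035  0.038] rad [-0.035  0.038] tan [-0.037  0.035]
0.25 315 tx [-0.03   0.024] ty [0.023 0.04 ] rad [0.023 0.04 ] tan [-0.03   0.024]
0.28 199 tx [-0.071  0.038] ty [-0.043  0.049] rad [-0.043  0.049] tan [-0.071  0.038]
0.31 1999 tx [-0.071  0.062] ty [-0.164  0.053] rad [-0.164  0.053] tan [-0.071  0.062]
0.34 6358 tx [-0.066  0.066] ty [-0.172  0.041] rad [-0.172  0.041] tan [-0.066  0.066]
0.37 2092 tx [-0.043  0.075] ty [-0.209 -0.091] rad [-0.209 -0.09 ] tan [-0.043  0.075]
0.4 2797 tx [-0.036  0.074] ty [-0.213 -0.118] rad [-0.213 -0.118] tan [-0.036  0.074]
0.43 894 tx [-0.008  0.057] ty [-0.211 -0.169] rad [-0.211 -0.169] tan [-0.008  0.057]
```

```bash
python3 - <<'E'
from h import *
np.set_printoptions(precision=4,suppress=True)
# spring top: wood disc
for n,(u,v) in(("top",(345,267)),("side",(308,281))):
    p,d=load(n,0); C=cloud(n,d); h=cv2.cvtColor(p,cv2.COLOR_RGB2HSV)
    w=((h[...,0]>5)&(h[...,0]<22)&(h[...,1]>70)&(h[...,2]>130)).astype(np.uint8)
    m=np.zeros_like(w); m[v-9:v+10,u-10:u+11]=w[v-9:v+10,u-10:u+11]
    k,l,s,ce=cv2.connectedComponentsWithStats(m); i=1+np.argmax(s[1:,4]); print(n,s[i],ce[i],np.median(C[l==i],0))
    if n=="top":a=ce[i]
    else:b=ce[i]
print("spring top tri",tri(a,b))
# prongs by orange
p,d=load("top",0); C=cloud("top",d); R,G,B=[p[...,i].astype(int) for i in range(3)]
o=(R-B>75)&(R-G>45); o[:155]=0;o[255:]=0;o[:,:300]=0;o[:,370:]=0
k,l,s,ce=cv2.connectedComponentsWithStats(o.astype(np.uint8))
for i in range(1,k):
    if s[i,4]>30:
        q=C[l==i]; f=np.polyfit(q[:,0],q[:,1],1); print(s[i],"slope",f,np.median(q,0)); 
        for lo in np.arange(.52,.68,.015):
            mm=(q[:,0]>lo)&(q[:,0]<lo+.015)
            if mm.sum(): print(lo,q[mm].mean(0))
# side tips
p,d=load("side",0); C=cloud("side",d); R,G,B=[p[...,i].astype(int) for i in range(3)]
o=(R-B>75)&(R-G>45); o[:170]=0;o[240:]=0;o[:,:308]=0;o[:,375:]=0
k,l,s,ce=cv2.connectedComponentsWithStats(o.astype(np.uint8))
for i in range(1,k):
    if s[i,4]>30:
        q=C[l==i]; print(s[i],"side slope",np.polyfit(q[:,0],q[:,1],1))
        v,u=np.where(l==i); j=np.argmin(C[v,u,0]); print("tip",u[j],v[j],C[v[j],u[j]])
        for lo in np.arange(.52,.68,.015):
            mm=(q[:,0]>lo)&(q[:,0]<lo+.015)
            if mm.sum(): print(lo,q[mm].mean(0))
# tray outline
p,d=load("top",0);h=cv2.cvtColor(p,cv2.COLOR_RGB2HSV); g=((h[...,1]<45)&(h[...,2]>110)).astype(np.uint8); g[:170]=0;g[300:]=0;g[:,:280]=0;g[:,390:]=0
c=max(cv2.findContours(g,0,1)[0],key=cv2.contourArea); bx=cv2.boxPoints(cv2.minAreaRect(c)); print(plane("top",bx,.016))
# tote rim
b=((h[...,0]>105)&(h[...,0]<122)&(h[...,1]>140)).astype(np.uint8); b[:235]=0;b[:,:425]=0
c=max(cv2.findContours(b,0,1)[0],key=cv2.contourArea); bx=cv2.boxPoints(cv2.minAreaRect(c)); q=plane("top",bx,.09); print("tote",q,q.mean(0))
E
```

```text
top [338 261  15  14 151] [344.9338 267.3841] [ 0.4936 -0.0502  0.0787]
side [301 276  14  11 107] [307.6262 281.1215] [ 0.4909 -0.0527  0.0763]
spring top tri (array([ 0.4928, -0.0504,  0.0744]), np.float64(0.0005008087819021727))
[347 165  17  73 256] slope [ 0.1327 -0.1416] [ 0.6245 -0.059   0.2674]
0.535 [ 0.5476 -0.071   0.2694]
0.55 [ 0.5577 -0.0691  0.2557]
0.5650000000000001 [ 0.5727 -0.0668  0.246 ]
0.5800000000000001 [ 0.5876 -0.0643  0.2462]
0.5950000000000001 [ 0.6024 -0.0615  0.2605]
0.6100000000000001 [ 0.6173 -0.0592  0.2681]
0.6250000000000001 [ 0.6325 -0.0568  0.2686]
0.6400000000000001 [ 0.6479 -0.0537  0.2685]
0.6550000000000001 [ 0.663  -0.0522  0.2582]
0.6700000000000002 [ 0.678  -0.0497  0.26  ]
[304 172  17  74 253] slope [ 0.1639 -0.0754] [0.6132 0.0245 0.2671]
0.52 [0.533  0.0113 0.2709]
0.535 [0.5425 0.013  0.2574]
0.55 [0.5581 0.0158 0.2464]
0.5650000000000001 [0.5725 0.0181 0.2469]
0.5800000000000001 [0.5879 0.0208 0.2593]
0.5950000000000001 [0.6025 0.0235 0.268 ]
0.6100000000000001 [0.6177 0.0259 0.2685]
0.6250000000000001 [0.6331 0.0286 0.2683]
0.6400000
[... 656 characters left out ...]
98 [-0.1357 -0.87    1.2925]
0.535 [ 0.5474 -0.0736  0.2657]
0.55 [ 0.5566 -0.0733  0.2536]
0.5650000000000001 [ 0.5724 -0.0697  0.2455]
0.5800000000000001 [ 0.5878 -0.0668  0.2452]
0.5950000000000001 [ 0.6024 -0.0634  0.2557]
0.6100000000000001 [ 0.618  -0.0614  0.2669]
0.6250000000000001 [ 0.6345 -0.0578  0.2651]
0.6400000000000001 [ 0.6473 -0.0559  0.2662]
0.6550000000000001 [ 0.662  -0.054   0.2673]
0.6700000000000002 [ 0.6796 -0.0308  0.2414]
[[ 0.7007  0.0965  0.016 ]
 [ 0.7368 -0.0948  0.016 ]
 [ 0.4683 -0.1406  0.016 ]
 [ 0.4348  0.0472  0.016 ]]
tote [[ 0.5469 -0.2618  0.09  ]
 [ 0.5446 -0.4699  0.09  ]
 [ 0.2773 -0.4571  0.09  ]
 [ 0.282  -0.2532  0.09  ]] [ 0.4127 -0.3605  0.09  ]
```

send_rows([
  [1,0.016,0.029,0,-0.009],
  [1,0.016,0.029,0,-0.009],
  [1,0.016,0.029,0,-0.009],
  [1,0.016,0.029,0,-0.009],
  [1,0.016,0.029,0,-0.009],
], grip_force=25)

```text
time: 0.6
tool_pos: [0.2409, -0.3534, 0.2264]
tool_rot: [-3.141, 0.0, 0.265]
contact_force: [0.3, -0.7, -0.0]
opening: 0.0917
grip_force: 0.0
```

send_rows([
  [1,0.016,0.029,0,-0.009],
  [1,0.016,0.029,0,-0.009],
  [1,0.016,0.029,0,-0.009],
  [1,0.016,0.029,0,-0.009],
  [1,0.016,0.029,0,-0.009],
])

```text
time: 1.1
tool_pos: [0.3209, -0.2085, 0.2266]
tool_rot: [-3.141, 0.0, 0.22]
contact_force: [-0.2, 0.5, 0.7]
opening: 0.092
grip_force: 0.0
```

send_rows([
  [1,0.016,0.029,0,-0.009],
  [1,0.016,0.029,0,-0.009],
  [1,0.016,0.029,0,-0.009],
  [1,0.016,0.029,0,-0.009],
  [1,0.016,0.029,0,-0.009],
])

```text
time: 1.6
tool_pos: [0.4009, -0.0635, 0.2266]
tool_rot: [-3.142, 0.0, 0.175]
contact_force: [0.9, -0.0, 0.3]
opening: 0.0919
grip_force: 0.0
```

send_rows([
  [1,0,0,-0.02,0],
  [1,0,0,-0.04,0],
  [1,0,0,-0.04,0],
  [1,0,0,-0.03,0],
  [1,0,0,0,0],
])

```text
time: 2.1
tool_pos: [0.3978, -0.0639, 0.0938]
tool_rot: [-3.138, 0.007, 0.176]
contact_force: [-0.5, -0.1, 0.5]
opening: 0.092
grip_force: 0.0
```

send_rows([
  [1,0,0,-0.025,0],
  [1,0,0,-0.024,0],
  [1,0.015,0.002,0,0],
  [1,0.018,0.003,0,0],
  [1,0,0,0,0],
])

```text
time: 2.6
tool_pos: [0.4366, -0.0604, 0.0492]
tool_rot: [3.14, -0.004, 0.176]
contact_force: [0.0, -0.5, -0.7]
opening: 0.092
grip_force: 0.0
```

```bash
python3 - <<'E'
from h import *
print(observe())
p,d=shot("side",1); q,_=shot("top",1)
cv2.imwrite("pics/v1.png",cv2.hconcat([cv2.resize(p[110:350,180:420,::-1],(400,400)),cv2.resize(q[150:350,250:450,::-1],(400,400))]))
E
```

```text
{'time': 2.6, 'qpos': array([-3.11675738e-01,  4.37588541e-01,  1.97507308e+00,  4.18451893e-05,
        7.24568917e-01,  1.08273487e+00]), 'qvel': array([-0.01139607, -0.01953398,  0.06944044, -0.00824159, -0.0067974 ,
       -0.02071136]), 'joint_efforts': array([  0.27989678, -37.90535331, -15.5905062 ,   0.10626332,
         0.07017631,   0.20217169]), 'tool_pos': array([ 0.43656945, -0.06037582,  0.0492149 ]), 'tool_rot': array([ 3.1395718 , -0.00386588,  0.17635835]), 'contact_force': array([ 0.01613514, -0.46031275, -0.66551126]), 'torque': array([-0.03285496,  0.03277264, -0.00732838]), 'grip_force': 0.0, 'opening': 0.09204615635119459}
```

View pics/v1.png

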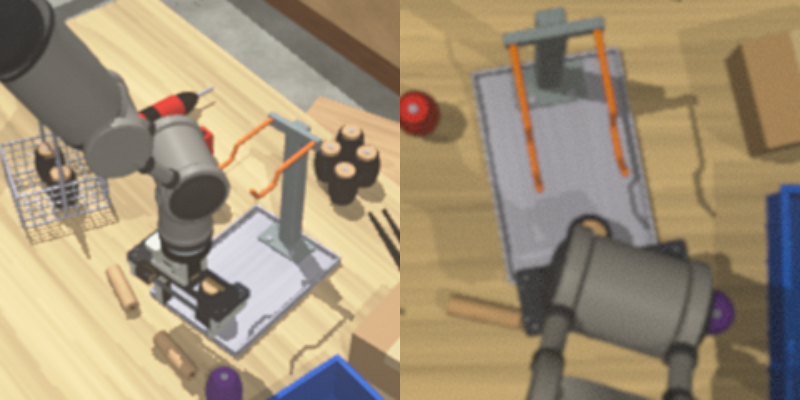

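send_rows([
  [1,0.017,0.003,0,0],
  [1,0.017,0.003,0,0],
  [1,0.016,0.003,0,0],
  [1,0,0,-0.013,0],
  [1,0,0,-0.013,0],
])

```text
time: 3.2
tool_pos: [0.4835, -0.051, 0.0223]
tool_rot: [3.141, -0.001, 0.176]
contact_force: [-0.6, 0.1, 0.1]
opening: 0.0918
grip_force: 0.0
```

send_rows([
  [0.4,0,0,0,0],
  [0.4,0,0,0,0],
  [0.4,0,0,0,0],
  [0.4,0,0,0,0],
  [0.4,0,0,0,0],
], grip_force=25)

```text
time: 3.7
tool_pos: [0.4838, -0.051, 0.0223]
tool_rot: [3.141, -0.001, 0.176]
contact_force: [0.4, -4.3, 0.0]
opening: 0.0568
grip_force: 1.9
```

send_rows([
  [0.75,0,0,0,0],
  [0.75,0,0,0,0],
  [0.75,0.003,0.001,0,0],
  [0.75,0.002,0,0,0],
  [0.5,0,0,0,0],
])

```text
time: 4.2
tool_pos: [0.489, -0.0499, 0.0217]
tool_rot: [3.141, -0.0, 0.176]
contact_force: [-0.7, -0.2, 0.1]
opening: 0.0647
grip_force: 0.0
```

send_rows([
  [0.3,0,0,0,0],
  [0.3,0,0,0,0],
  [0.3,0,0,0,0],
  [0.3,0,0,0,0],
  [0.3,0,0,0,0],
])

```text
time: 4.7
tool_pos: [0.4886, -0.0499, 0.0217]
tool_rot: [3.141, -0.0, 0.176]
contact_force: [-0.2, -1.1, -1.4]
opening: 0.0549
grip_force: 25.0
```

send_rows([
  [0.3,0,0,0,0],
  [0.3,0,0,0,0],
  [0.3,0,0,0.005,0],
  [0.3,0,0,0.008,0],
  [0.3,0,0,0,0],
])

```text
time: 5.2
tool_pos: [0.4892, -0.0499, 0.0358]
tool_rot: [3.141, -0.002, 0.176]
contact_force: [0.5, 0.2, -2.6]
opening: 0.0545
grip_force: 25.0
```

send_rows([
  [0.3,-0.005,-0.001,0.015,0],
  [0.3,-0.01,-0.002,0.015,0],
  [0.3,-0.03,-0.005,0.005,0],
  [0.3,-0.03,-0.005,0.005,0],
  [0.3,-0.02,-0.003,0.02,0],
])

```text
time: 5.7
tool_pos: [0.3903, -0.0652, 0.0939]
tool_rot: [-3.139, 0.004, 0.176]
contact_force: [-0.2, -0.3, -2.8]
opening: 0.0548
grip_force: 25.0
```

send_rows([
  [0.3,0,0,0.035,0],
  [0.3,0,0,0.035,0],
  [0.3,0,0,0.035,0.05],
  [0.3,0,-0.02,0.01,0.12],
  [0.3,0,-0.03,0,0.14],
])

```text
time: 6.2
tool_pos: [0.3944, -0.1159, 0.2121]
tool_rot: [3.138, -0.003, 0.493]
contact_force: [0.5, -0.2, -3.3]
opening: 0.0547
grip_force: 25.0
```

send_rows([
  [0.3,0,-0.03,0,0.14],
  [0.3,0,-0.03,0,0.14],
  [0.3,0,-0.03,0,0.14],
  [0.3,0,-0.03,0,0.14],
  [0.3,0,-0.03,0,0.14],
])

```text
time: 6.7
tool_pos: [0.3932, -0.2669, 0.2098]
tool_rot: [-3.142, -0.0, 1.191]
contact_force: [0.0, -0.5, -2.7]
opening: 0.0546
grip_force: 25.0
```

send_rows([
  [0.3,0,-0.03,0,0.14],
  [0.3,0,-0.03,0,0.14],
  [0.3,0,-0.03,0,0.105],
  [0.3,0,-0.01,0,0],
  [0.3,0,0,0,0],
])

```text
time: 7.2
tool_pos: [0.3932, -0.3666, 0.2093]
tool_rot: [-3.141, -0.001, 1.567]
contact_force: [0.6, 0.6, -2.1]
opening: 0.0547
grip_force: 25.0
```

```bash
python3 - <<'E'
from h import *
p,d=shot("side",2); q,_=shot("top",2)
cv2.imwrite("pics/v2.png",cv2.hconcat([cv2.resize(p[80:480,150:550,::-1],(400,400)),cv2.resize(q[150:450,90:540,::-1],(400,267)).copy() if 0 else cv2.resize(q[130:430,240:540,::-1],(400,400))]))
E
```

```text
(no output)
```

View pics/v2.png

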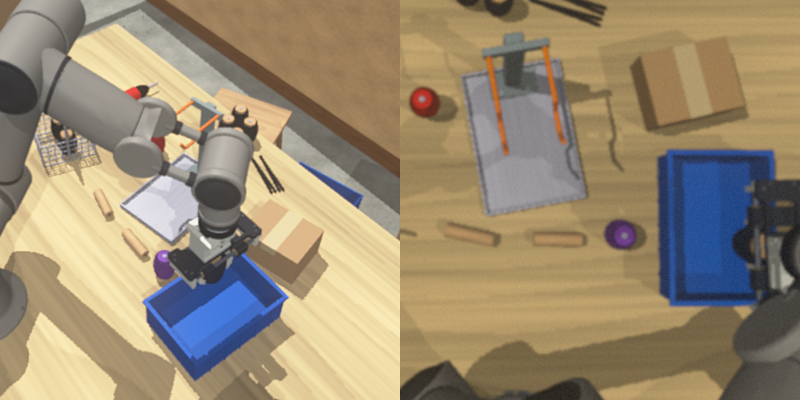

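send_rows([
  [0.3,0.01,0,-0.02,0],
  [0.3,0.01,0,-0.035,0],
  [0.3,0,0,-0.035,0],
  [0.3,0,0,-0.03,0],
  [0.3,0,0,-0.02,0],
])

```text
time: 7.8
tool_pos: [0.4132, -0.3633, 0.0679]
tool_rot: [-3.14, -0.003, 1.571]
contact_force: [-0.5, -0.8, -2.5]
opening: 0.0548
grip_force: 25.0
```

send_rows([
  [0.3,0,0,-0.02,0],
  [0.3,0,0,-0.01,0],
  [0.3,0,0,-0.007,0],
  [0.3,0,0,-0.003,0],
  [0.3,0,0,0,0],
])

```text
time: 8.3
tool_pos: [0.4138, -0.3658, 0.0302]
tool_rot: [3.141, 0.0, 1.571]
contact_force: [0.4, -0.3, -1.2]
opening: 0.0549
grip_force: 25.0
```

send_rows([
  [0.3,0,0,-0.003,0],
  [0.3,0,0,-0.002,0],
  [0.3,0,0,-0.001,0],
  [0.3,0,0,0,0],
])

```text
time: 8.7
tool_pos: [0.4135, -0.3659, 0.0237]
tool_rot: [3.142, -0.0, 1.571]
contact_force: [0.1, 0.9, -3.2]
opening: 0.0544
grip_force: 25.0
```

send_rows([
  [0.3,0,0,-0.001,0],
  [0.3,0,0,-0.001,0],
  [0.3,0,0,0,0],
])

```text
time: 9.0
tool_pos: [0.4136, -0.3659, 0.0217]
tool_rot: [3.141, 0.0, 1.571]
contact_force: [-0.2, -0.4, -1.9]
opening: 0.0549
grip_force: 25.0
```

send_rows([
  [0.3,0,0,-0.001,0],
  [0.3,0,0,-0.0005,0],
  [0.3,0,0,0,0],
])

```text
time: 9.3
tool_pos: [0.4136, -0.3659, 0.0216]
tool_rot: [3.141, 0.001, 1.571]
contact_force: [-3.4, 3.3, 10.0]
opening: 0.0548
grip_force: 25.0
```

send_rows([
  [0.7,0,0,0,0],
  [0.9,0,0,0,0],
  [1,0,0,0,0],
  [1,0,0,0,0],
])

```text
time: 9.7
tool_pos: [0.4136, -0.3659, 0.0201]
tool_rot: [3.141, -0.0, 1.571]
contact_force: [0.2, 0.5, 0.3]
opening: 0.0818
grip_force: 0.0
```

send_rows([
  [1,0,0,0.01,0],
  [1,0,0,0.03,0],
  [1,0,0,0.045,0],
  [1,0,0,0.045,0],
  [1,0,0,0.045,0],
])

```text
time: 10.2
tool_pos: [0.4134, -0.3656, 0.1977]
tool_rot: [3.141, 0.0, 1.571]
contact_force: [-0.1, -0.5, -0.5]
opening: 0.0918
grip_force: 0.0
```

send_rows([
  [1,0,0,0.045,0],
  [1,0,0.01,0.045,0],
  [1,0,0.03,0.045,0],
  [1,0,0.035,0.03,0],
  [1,0,0,0,0],
])

```text
time: 10.7
tool_pos: [0.4145, -0.2909, 0.363]
tool_rot: [3.134, 0.006, 1.574]
contact_force: [0.2, -0.0, -0.2]
opening: 0.0917
grip_force: 0.0
```

```bash
python3 - <<'E'
from h import *
np.set_printoptions(precision=4,suppress=True)
P={}
for n in("top","side"):
    p,d=shot(n,3); C=cloud(n,d); h=cv2.cvtColor(p,cv2.COLOR_RGB2HSV); P[n]=p
    m=((h[...,0]>45)&(h[...,0]<80)&(h[...,1]>100)).astype(np.uint8)
    k,l,s,ce=cv2.connectedComponentsWithStats(m)
    for i in range(1,k):
        if s[i,4]>25:
            q=C[l==i]; v,u=np.where(l==i); f=cv2.fitLine(np.float32(np.c_[u,v]),2,0,.01,.01).ravel()
            print(n,s[i],ce[i],np.median(q,0),"px dir",f[:2], "angle@.21", (lambda a:np.arctan2(*( (a[1]-a[0])[:2]*[-1,1])))(plane(n,[ce[i]-10*f[:2],ce[i]+10*f[:2]],.21)))
            if n=="top":a=ce[i]
            else:b=ce[i]
try: print(tri(a,b))
except Exception as e: print(e)
A=cv2.resize(P["top"][230:350,100:260,::-1],(400,300)); B=cv2.resize(P["side"][80:380,130:530,::-1],(400,300))
A2=cv2.resize(P["top"][220:370,360:560,::-1],(400,300))
cv2.imwrite("pics/v3.png",cv2.vconcat([cv2.hconcat([A,B]),cv2.hconcat([A2,A2])]))
E
```

```text
top [142 288  18  10  92] [150.5217 292.2065] [0.4444 0.3514 0.2173] px dir [0.9461 0.3239] angle@.21 2.8058032728136286
name 'b' is not defined
```

View pics/v3.png

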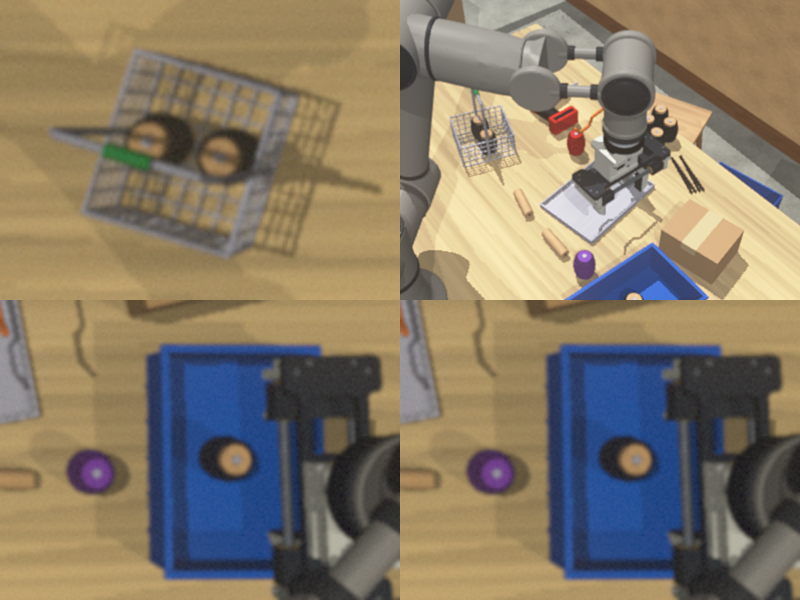

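```bash
python3 - <<'E'
from h import *
np.set_printoptions(precision=4,suppress=True)
p,d=load("top",3); C=cloud("top",d); m=np.zeros((480,640),bool); m[240:340,110:240]=1; m&=(C[...,2]>.195)&(C[...,2]<.23)
q=C[m]; print(len(q),q.min(0),q.max(0),q.mean(0)); f=np.polyfit(q[:,1],q[:,0],1); print("dx/dy",f, "theta",-np.arctan(f[0]), np.std(q[:,0]-np.polyval(f,q[:,1])))
# basket rim
m=np.zeros((480,640),bool); m[240:345,110:240]=1; m&=(C[...,2]>.068)&(C[...,2]<.095)
q=np.float32(C[m][:,:2]); r=cv2.minAreaRect(q); print("rim",r)
p,d=load("side",3); C=cloud("side",d); R,G,B=[p[...,i].astype(int) for i in range(3)]
m=((G-R>15)&(G-B>5)).astype(np.uint8); m[:,:150]=0; k,l,s,ce=cv2.connectedComponentsWithStats(m)
for i in range(1,k):
    if s[i,4]>6: print(s[i],ce[i],np.median(C[l==i],0)); print(tri((150.5,292.2),ce[i]))
E
```

```text
319 [0.4189 0.2811 0.1963] [0.4671 0.4221 0.2209] [0.4415 0.3441 0.2137]
dx/dy [0.321  0.3311] theta -0.3105717130079926 0.003058499999324439
rim ((0.44363927841186523, 0.351234495639801), (0.14684194326400757, 0.1597057580947876), 72.78816223144531)
[203 169   6   7  29] [205.2069 171.5517] [0.4383 0.3396 0.2154]
(array([0.444 , 0.3547, 0.2056]), np.float64(0.0006728837628161727))
```

send_rows([
  [1,0.002,0.04,0,-0.019],
  [1,0.002,0.04,0,-0.019],
  [1,0.002,0.04,0,-0.019],
  [1,0.002,0.04,0,-0.019],
  [1,0.002,0.04,0,-0.019],
])

```text
time: 11.3
tool_pos: [0.4231, -0.0924, 0.3552]
tool_rot: [-3.138, -0.001, 1.473]
contact_force: [-0.1, -0.4, -0.3]
opening: 0.0921
grip_force: 0.0
```

send_rows([
  [1,0.002,0.04,0,-0.019],
  [1,0.002,0.04,0,-0.019],
  [1,0.002,0.04,0,-0.019],
  [1,0.002,0.04,0,-0.019],
  [1,0.002,0.04,0,-0.019],
])

```text
time: 11.8
tool_pos: [0.4335, 0.1077, 0.3552]
tool_rot: [-3.139, 0.001, 1.379]
contact_force: [1.1, -1.4, -0.4]
opening: 0.0918
grip_force: 0.0
```

send_rows([
  [1,0.002,0.04,0,-0.019],
  [1,0.002,0.04,0,-0.019],
  [1,0.002,0.04,0,-0.019],
  [1,0.002,0.04,0,-0.019],
  [1,0.002,0.04,0,-0.019],
])

```text
time: 12.3
tool_pos: [0.4439, 0.3078, 0.3548]
tool_rot: [-3.139, 0.003, 1.284]
contact_force: [1.1, -0.5, -0.4]
opening: 0.0916
grip_force: 0.0
```

send_rows([
  [1,0,0.03,0,-0.019],
  [1,0,0.012,0,0],
  [1,0,0,-0.03,0],
  [1,0,0,-0.03,0],
  [1,0,0,0,0],
])

```text
time: 12.8
tool_pos: [0.4423, 0.3467, 0.2917]
tool_rot: [-3.135, 0.008, 1.266]
contact_force: [-0.3, -0.7, 0.1]
opening: 0.0913
grip_force: 0.0
```

send_rows([
  [1,0,0.002,-0.03,0],
  [1,0,0,-0.03,0],
  [1,0,0,-0.025,0],
  [1,0,0,-0.015,0],
  [1,0,0,0,0],
])

```text
time: 13.3
tool_pos: [0.4435, 0.3496, 0.1955]
tool_rot: [-3.139, 0.003, 1.266]
contact_force: [-0.1, -1.1, 0.2]
opening: 0.0922
grip_force: 0.0
```

send_rows([
  [1,0,0,0,0],
])

```text
time: 13.4
tool_pos: [0.4445, 0.3506, 0.198]
tool_rot: [3.141, -0.001, 1.266]
contact_force: [-0.3, 0.7, 1.1]
opening: 0.0916
grip_force: 0.0
```

```bash
python3 - <<'E'
from h import *
p,d=shot("side",4); q,_=shot("top",4); print(observe()['tool_pos'])
cv2.imwrite("pics/v4.png",cv2.hconcat([cv2.resize(p[40:290,100:350,::-1],(400,400)),cv2.resize(q[210:370,80:240,::-1],(400,400))]))
E
```

```text
[0.44460417 0.35101871 0.19851676]
```

View pics/v4.png

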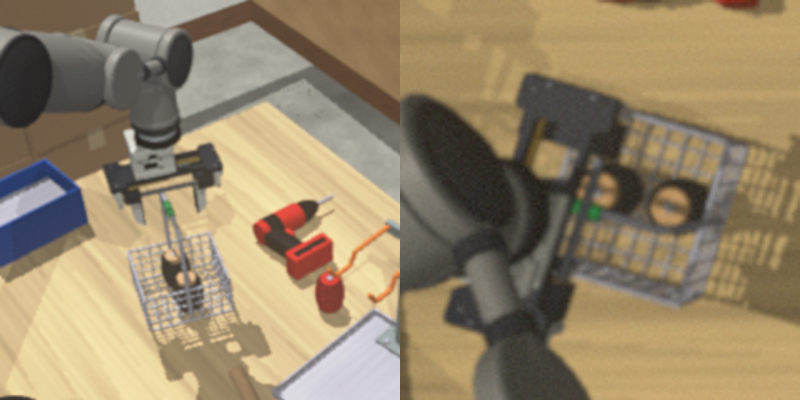

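send_rows([
  [1,0,0,-0.007,0],
  [0.5,0,0,0,0],
  [0.3,0,0,0,0],
  [0.1,0,0,0,0],
  [0.05,0,0,0,0],
], grip_force=50)

```text
time: 14.0
tool_pos: [0.4436, 0.3509, 0.19]
tool_rot: [3.141, -0.0, 1.267]
contact_force: [-0.7, -0.3, 1.4]
opening: 0.0647
grip_force: 0.0
```

send_rows([
  [0,0,0,0,0],
  [0,0,0,0,0],
  [0,0,0,0,0],
  [0,0,0,0,0],
  [0,0,0,0,0],
])

```text
time: 14.5
tool_pos: [0.4436, 0.3509, 0.1898]
tool_rot: [3.141, 0.0, 1.267]
contact_force: [-0.3, -0.2, -0.2]
opening: 0.0243
grip_force: 0.0
```

send_rows([
  [0,0,0,0,0],
  [0,0,0,0,0],
  [0,0,0,0.003,0],
  [0,0,0,0.005,0],
  [0,0,0,0.006,0],
])

```text
time: 15.0
tool_pos: [0.4431, 0.3506, 0.2034]
tool_rot: [-3.14, 0.002, 1.267]
contact_force: [-0.3, 1.4, -7.3]
opening: 0.0123
grip_force: 50.0
```

send_rows([
  [0,0,0,0.008,0],
  [0,0,0,0.012,0],
  [0,0,0,0.015,0],
  [0,0,0,0.015,0],
  [0,0,0,0.012,0],
])

```text
time: 15.5
tool_pos: [0.4438, 0.351, 0.2677]
tool_rot: [3.14, -0.001, 1.267]
contact_force: [0.0, 0.4, -6.5]
opening: 0.0124
grip_force: 50.0
```

send_rows([
  [0,0,0,0.008,0],
  [0,0,-0.003,0.005,0],
  [0,0.001,-0.006,0,0.01],
  [0,0.001,-0.009,0,0.015],
  [0,0.001,-0.012,0,0.02],
])

```text
time: 16.0
tool_pos: [0.4463, 0.3202, 0.2779]
tool_rot: [-3.14, 0.001, 1.313]
contact_force: [0.6, -0.2, -6.7]
opening: 0.0126
grip_force: 50.0
```

send_rows([
  [0,0.002,-0.015,0,0.02],
  [0,0.002,-0.018,0,0.022],
  [0,0.002,-0.02,0,0.022],
  [0,0.002,-0.02,0,0.022],
  [0,0.002,-0.02,0,0.022],
])

```text
time: 16.5
tool_pos: [0.4562, 0.2265, 0.2781]
tool_rot: [-3.14, 0.001, 1.421]
contact_force: [0.3, 0.4, -7.1]
opening: 0.0125
grip_force: 50.0
```

send_rows([
  [0,0.002,-0.02,0,0.022],
  [0,0.002,-0.02,0,0.022],
  [0,0.002,-0.02,0,0.022],
  [0,0.002,-0.02,0,0.022],
  [0,0.002,-0.02,0,0.022],
])

```text
time: 17.0
tool_pos: [0.4661, 0.1265, 0.2782]
tool_rot: [-3.14, 0.0, 1.531]
contact_force: [0.1, -0.5, -7.1]
opening: 0.0128
grip_force: 50.0
```

send_rows([
  [0,0.002,-0.02,0,0.022],
  [0,0.002,-0.02,0,0.022],
  [0,0.002,-0.02,0,0.022],
  [0,0.002,-0.02,0,0.022],
  [0,0.002,-0.02,0,0.022],
])

```text
time: 17.5
tool_pos: [0.476, 0.0266, 0.2783]
tool_rot: [-3.14, 0.0, 1.641]
contact_force: [0.1, -0.3, -6.8]
opening: 0.0128
grip_force: 50.0
```

send_rows([
  [0,0.001,-0.018,0.002,0.022],
  [0,0.001,-0.016,0.003,0.022],
  [0,0.001,-0.013,0.003,0.022],
  [0,0.001,-0.01,0.002,0.022],
  [0,0.001,-0.007,0.002,0.017],
])

```text
time: 18.0
tool_pos: [0.481, -0.0373, 0.2903]
tool_rot: [-3.14, -0.0, 1.745]
contact_force: [0.2, -0.2, -7.0]
opening: 0.0125
grip_force: 50.0
```

send_rows([
  [0,0,-0.004,0,0],
  [0,0,0,0,0],
  [0,0,0,0,0],
])

```text
time: 18.3
tool_pos: [0.4813, -0.04, 0.2905]
tool_rot: [-3.141, -0.0, 1.744]
contact_force: [-0.5, -0.1, -6.6]
opening: 0.0124
grip_force: 50.0
```

```bash
python3 - <<'E'
from h import *
np.set_printoptions(precision=4,suppress=True)
p,d=shot("side",5); q,dq=shot("top",5); o=observe(); print(o['tool_pos'],o['tool_rot'],o['contact_force'])
cv2.imwrite("pics/v5.png",cv2.hconcat([cv2.resize(p[90:330,200:440,::-1],(400,400)),cv2.resize(q[130:330,240:440,::-1],(400,400))]))
for n,im,dd in(("side",p,d),("top",q,dq)):
    C=cloud(n,dd); R,G,B=[im[...,i].astype(int) for i in range(3)]
    m=(G-R>25)&(G-B>15)
    if m.sum(): print(n,m.sum(),np.argwhere(m).mean(0)[::-1],np.median(C[m],0),C[m].min(0),C[m].max(0))
E
```

```text
[ 0.4814 -0.0397  0.2906] [-3.1413 -0.0005  1.7451] [-0.0136  1.0996 -7.1039]
side 18 [304.3333 217.2778] [ 0.4803 -0.0537  0.3159] [ 0.4775 -0.06    0.3115] [ 0.4872 -0.0489  0.3201]
```

View pics/v5.png

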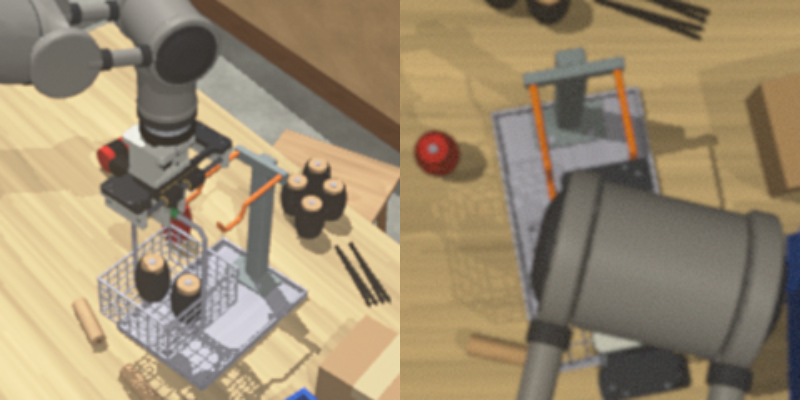

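send_rows([
  [0,0.003,0.0005,0,0],
  [0,0.006,0.001,0,0],
  [0,0.009,0.0015,0,0],
  [0,0.012,0.002,0,0],
  [0,0.012,0.002,0,0],
])

```text
time: 18.9
tool_pos: [0.5248, -0.0328, 0.2908]
tool_rot: [3.141, -0.0, 1.745]
contact_force: [-0.1, -0.5, -6.4]
opening: 0.0129
grip_force: 50.0
```

send_rows([
  [0,0.012,0.002,0,0],
  [0,0.012,0.002,0,0],
  [0,0.01,0.002,0,0],
  [0,0.008,0.0015,0,0],
  [0,0.004,0.0005,0,0],
])

```text
time: 19.4
tool_pos: [0.5704, -0.0249, 0.2905]
tool_rot: [3.142, -0.0, 1.745]
contact_force: [0.5, -0.7, -6.2]
opening: 0.0125
grip_force: 50.0
```

send_rows([
  [0,0,0,0,0],
  [0,0,0,-0.004,0],
  [0,0,0,-0.007,0],
  [0,0,0,-0.007,0],
  [0,0,0,-0.004,0],
])

```text
time: 19.9
tool_pos: [0.569, -0.0251, 0.2677]
tool_rot: [-3.14, -0.0, 1.745]
contact_force: [-0.6, 0.5, -6.9]
opening: 0.0125
grip_force: 50.0
```

```bash
python3 - <<'E'
from h import *
np.set_printoptions(precision=4,suppress=True)
p,d=shot("side",6); q,dq=shot("top",6); o=observe(); print(o['tool_pos'],o['tool_rot'],o['contact_force'])
cv2.imwrite("pics/v6.png",cv2.hconcat([cv2.resize(p[130:290,260:420,::-1],(480,480),interpolation=2),cv2.resize(q[150:310,270:370,::-1],(300,480),interpolation=2)]))
E
```

```text
[ 0.569  -0.0251  0.2679] [-3.1399 -0.0006  1.7447] [ 0.1415  0.7221 -7.3583]
```

View pics/v6.png

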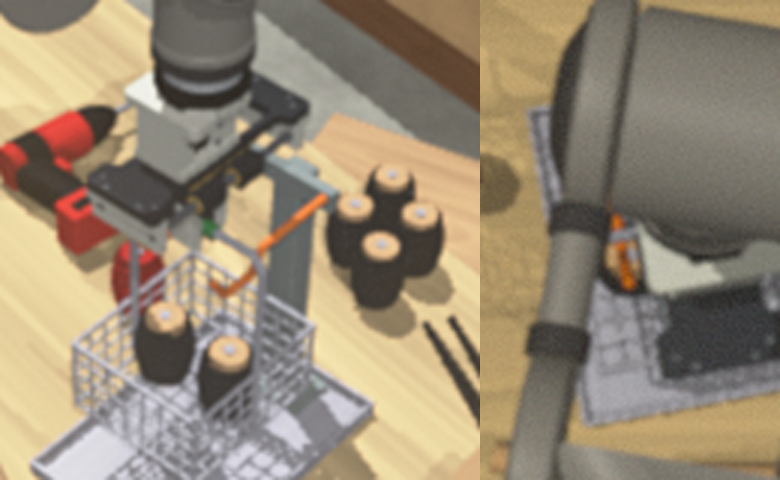

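send_rows([
  [0,0,0,-0.006,0],
  [0,0,0,-0.008,0],
  [0,0,0,-0.008,0],
  [0,0,0,-0.004,0],
  [0,0,0,0,0],
])

```text
time: 20.5
tool_pos: [0.5691, -0.0251, 0.2418]
tool_rot: [-3.14, -0.001, 1.745]
contact_force: [-0.1, 0.6, -6.8]
opening: 0.0129
grip_force: 50.0
```

send_rows([
  [0,0,0,-0.004,0],
  [0,0,0,-0.003,0],
  [0,0,0,0,0],
  [0,0,0,0,0],
])

```text
time: 20.9
tool_pos: [0.5696, -0.0251, 0.2359]
tool_rot: [3.141, -0.0, 1.745]
contact_force: [0.1, 0.0, -6.6]
opening: 0.0123
grip_force: 50.0
```

Bar is about 5 mm above the seat and below the tips' tops; lower gently until contact.

send_rows([
  [0,0,0,-0.002,0],
  [0,0,0,-0.001,0],
  [0,0,0,0,0],
])

```text
time: 21.2
tool_pos: [0.5695, -0.0251, 0.2327]
tool_rot: [-3.141, -0.0, 1.745]
contact_force: [-0.1, -1.1, -6.8]
opening: 0.0124
grip_force: 50.0
```

send_rows([
  [0,0,0,-0.001,0],
  [0,0,0,-0.001,0],
  [0,0,0,0,0],
])

```text
time: 21.5
tool_pos: [0.5695, -0.0251, 0.2307]
tool_rot: [-3.141, -0.0, 1.745]
contact_force: [0.1, 0.8, -6.6]
opening: 0.0126
grip_force: 50.0
```

send_rows([
  [0,0,0,-0.001,0],
  [0,0,0,-0.0005,0],
  [0,0,0,0,0],
])

```text
time: 21.8
tool_pos: [0.5697, -0.0252, 0.2297]
tool_rot: [3.141, 0.0, 1.745]
contact_force: [0.1, 0.5, -4.8]
opening: 0.0128
grip_force: 50.0
```

send_rows([
  [0,0,0,-0.0005,0],
  [0,0,0,-0.0005,0],
  [0,0,0,0,0],
])

```text
time: 22.1
tool_pos: [0.5698, -0.0251, 0.2293]
tool_rot: [3.14, 0.001, 1.745]
contact_force: [-2.8, 0.3, 3.4]
opening: 0.0126
grip_force: 50.0
```

send_rows([
  [0.1,0,0,0,0],
  [0.2,0,0,0,0],
  [0.35,0,0,0,0],
  [0.5,0,0,0,0],
  [0.5,0,0,0,0],
], grip_force=10)

```text
time: 22.6
tool_pos: [0.5696, -0.0252, 0.2282]
tool_rot: [-3.141, -0.0, 1.745]
contact_force: [0.0, -0.3, 0.5]
opening: 0.0381
grip_force: 0.0
```

send_rows([
  [0.5,0,0,0,0],
  [0.5,0,0,0,0],
  [0.5,0,0,0.008,0],
  [0.5,0,0,0.015,0],
  [0.5,0,0,0.025,0],
])

```text
time: 23.1
tool_pos: [0.5689, -0.025, 0.2761]
tool_rot: [-3.139, -0.001, 1.745]
contact_force: [0.7, 0.1, -0.6]
opening: 0.0464
grip_force: 0.0
```

send_rows([
  [0.5,0,0,0.03,0],
  [0.5,0,0,0.03,0],
  [0.5,-0.03,0.0,0.02,0],
  [0.5,-0.04,0.02,0.01,0],
  [0.5,-0.04,0.02,0,0],
])

```text
time: 23.6
tool_pos: [0.4589, 0.0149, 0.3682]
tool_rot: [3.138, 0.001, 1.744]
contact_force: [-0.8, 0.3, 1.3]
opening: 0.0458
grip_force: 0.0
```

send_rows([
  [0.5,-0.03,0.04,0,0],
  [0.5,0,0.045,0,0],
  [0.5,0,0.045,0,0],
  [0.5,0,0.045,0,0],
  [0.5,0,0.045,0,0],
])

```text
time: 24.1
tool_pos: [0.4292, 0.2367, 0.3674]
tool_rot: [3.14, -0.0, 1.745]
contact_force: [0.8, -0.4, -0.1]
opening: 0.046
grip_force: 0.0
```

send_rows([
  [0.5,0,0.04,0,0],
  [0.5,0,0,0,0],
  [0.5,0,0,0,0],
  [0.5,0,0,0,0],
  [0.5,0,0,0,0],
])

```text
time: 24.6
tool_pos: [0.4298, 0.2738, 0.3668]
tool_rot: [3.141, 0.0, 1.743]
contact_force: [0.1, 0.1, 0.1]
opening: 0.0457
grip_force: 0.0
```

```bash
python3 - <<'E'
from h import *
np.set_printoptions(precision=4,suppress=True)
p,d=shot("side",7); q,dq=shot("top",7); q2,_=shot("top",8)
print(np.abs(q.astype(int)-q2).max(2)[150:310,270:400].mean())
for n,im,dd in(("side",p,d),("top",q,dq)):
    C=cloud(n,dd); R,G,B=[im[...,i].astype(int) for i in range(3)]
    m=(G-R>25)&(G-B>15)
    if m.sum(): print(n,m.sum(),np.argwhere(m).mean(0)[::-1],np.median(C[m],0),C[m].min(0),C[m].max(0))
cv2.imwrite("pics/v7.png",cv2.hconcat([cv2.resize(p[100:340,230:420,::-1],(400,500),interpolation=2),cv2.resize(q[150:310,270:398,::-1],(400,500),interpolation=2)]))
E
```

```text
3.9683173076923075
side 58 [324.7931 213.7069] [ 0.5676 -0.0258  0.2549] [ 0.5605 -0.0446  0.2479] [ 0.5755 -0.0046  0.2612]
top 128 [336.9375 225.6641] [ 0.5691 -0.0239  0.2565] [ 0.5613 -0.0478  0.1087] [ 0.5984 -0.0043  0.2629]
```

View pics/v7.png

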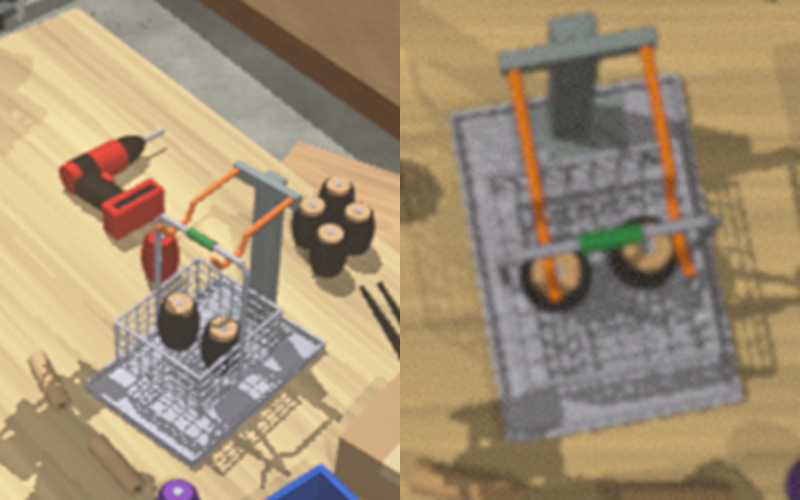

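send_rows([
  [0.5,0,0,0,0],
  [0.5,0,0,0,0],
  [0.5,0,0,0,0],
  [0.5,0,0,0,0],
  [0.5,0,0,0,0],
])

```text
time: 25.25
tool_pos: [0.4295, 0.2749, 0.3663]
tool_rot: [-3.142, 0.0, 1.745]
contact_force: [0.5, 0.4, 0.6]
opening: 0.0456
grip_force: 0.0
```

send_rows([
  [0.5,0,0,0,0],
  [0.5,0,0,0,0],
  [0.5,0,0,0,0],
  [0.5,0,0,0,0],
  [0.5,0,0,0,0],
])

```text
time: 25.75
tool_pos: [0.4296, 0.2749, 0.3663]
tool_rot: [3.142, 0.0, 1.745]
contact_force: [-0.2, 0.2, 0.2]
opening: 0.0462
grip_force: 0.0
```

send_rows([
  [0.5,0,0,0,0],
  [0.5,0,0,0,0],
  [0.5,0,0,0,0],
  [0.5,0,0,0,0],
  [0.5,0,0,0,0],
])

```text
time: 26.25
tool_pos: [0.4296, 0.2749, 0.3664]
tool_rot: [3.141, -0.0, 1.745]
contact_force: [0.3, 0.2, 0.3]
opening: 0.0457
grip_force: 0.0
```

```bash
python3 - <<'E'
from h import *
q0,_=load("top",7); S=[shot("top",10+i)[0] for i in range(8)]
f=lambda a,b,r: round(float(np.abs(a.astype(int)-b).max(2)[r].mean()),2)
R=np.s_[150:310,270:400]; E=np.s_[10:80,10:100]
print(f(q0,S[0],R),[f(S[0],s,R) for s in S[1:]],"noise",[f(S[0],s,E) for s in S[1:]])
print(hand_in())
E
```

```text
4.09 [3.98, 4.0, 3.97, 3.97, 3.95, 4.0, 3.98] noise [3.85, 3.76, 3.83, 3.84, 3.85, 3.86, 3.83]
the job is handed in; nothing more can be done
None
```

The stray spring stands in the blue tote, and the basket with both its springs hangs still on both prongs above the tray; I handed the job in at about 27 s, and no verdict came back.

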